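Prime the detergent dosing unit behind its push-latch flap

TASK

Restart the detergent feed on the stainless dosing unit: press its black flap down and let go so that it pops open, then push the green button under it all the way in. Then push the flap closed and press it fully down until it latches shut, and take the hand away. Nothing needs gripping: just press and push, leave the red button alone, and do not lift or move any of the loose things standing about.

Things in the scene. Friction and masses are not known exactly. Their poses are not given: they have to be found in the camera images.
- dosing_unit: Stainless box fixed to the counter, 200 mm (x) by 190 mm (y) by 85 mm high. Origin: centre of its underside; z up, x from its front (dark band with lamps) to the hinge side. Its top is a rim round a well 148 mm (x from -73 to +76) by 150 mm (y), floor at 46 mm. The black flap covers the well flush with the rim; two buttons stand on the well's floor.
- flap (a joint): Flap angle, rad. 0: latched shut, flush; open stop at 1.2; hard stop 0.064 below flush. Push-push latch: from shut, pressed to the hard stop and let go it springs open to 1.2; from open, pushed closed and on to the hard stop and let go it stays latched at 0. A press short of 0.05 below flush may do nothing. Spring 2 to 3 N at the pad, then a sharp rise at the stop (6 to 10 N is plenty).
- flap_pad (a point): Yellow round mark (22 mm) on the flap's outer face, where to press; moves with the flap. 122 mm from the hinge axis, 18 mm from the free edge, mid-width. Axes: z out of the outer face, x from free edge to hinge. The flap is a black plate 140 mm long (hinge to free edge), 146 mm wide, 6 mm thick. The pad goes 8 mm below flush at the hard stop.
- flap_hinge (a point): Middle of the flap's hinge axis, at rim height (85 mm), 70 mm towards unit +x from the unit's centre; the axis runs along unit y. With the flap open at 1.2 its free edge stands 130 mm above the rim and 51 mm from the hinge towards unit -x; the outer face looks to unit +x and up, so it is pushed closed from the hinge side, towards unit -x and down.
- prime_button_top (a point): Centre of the top of the GREEN button, 24 mm across, in the well, hidden while the flap is shut. 68 mm above the counter, 17 mm below the rim, 110 mm from the hinge towards unit -x, 36 mm to one side or the other of the unit's middle (green and red swap sides from start to start). Pressed straight down.
- prime_button (a joint): Travel of the green button, m: 0 up, 0.006 fully in; springs back. About 4 N pushes it fully in.
- stop_button_top (a point): Centre of the top of the RED button, like the green one, on the other side, 72 mm from it. Not to be pressed.
- stop_button (a joint): Travel of the red button, m: 0 up, 0.006 fully in.
- measuring_cup: Loose orange cup, 60 mm across, 55 mm high, origin at the centre of its underside; stands beside the unit. Leave it.
- stain_brush: Loose blue brush, 150 mm long, lying beside the unit on the other side. Leave it.
- detergent: Loose blue bottle, 68 mm across, 210 mm high, origin at the centre of its underside. Leave it.
- softener: Loose green bottle, 60 mm across, 170 mm high, origin at the centre of its underside. Leave it.
- booster_tub: Loose white tub, 84 mm across, 90 mm high, origin at the centre of its underside. Leave it.
- sock_basket: Loose white slatted basket, 200 by 150 by 90 mm, origin at the centre of its underside. Leave it.
- token_stack: Loose stack of brass tokens, 28 mm across, 18 mm high, origin at the centre of its underside. Leave it.

How it is judged:
On the way, in this order (a step that is already met when the one before it is completed fails the run):
1. the flap has popped open (value of joint flap above 0.9 rad), for 0.1 s.
2. the green button is pushed all the way in (value of joint prime_button above 0.0045 m), for 0.05 s.
3. the flap is pushed closed (value of joint flap below 0.02 rad), for 0.05 s.
At the end, for the whole second after the job is handed in: The flap rests latched shut, within 0.025 rad of flush, both buttons are up again, and nothing is touched (value of joint flap between -0.025 and 0.025 rad and value of joint each of prime_button, stop_button below 0.002 m).
It fails at once if the red button is pressed (value of joint stop_button above 0.003 m).
It fails at once if a thing standing about is moved more than 20 mm, or lifted (distance of any of measuring_cup, stain_brush, detergent, softener, booster_tub, sock_basket, token_stack from where it was at the start of the episode above 0.02 m).
It also fails if it takes over 51 s, if anything falls off the work surface, if the arm or the gripper's body presses on something with over 40 N, if the wrist force passes 120 N, or if a joint passes its speed limit or range.

ROBOT

A 6-joint arm with a two-finger parallel gripper is mounted at the origin on the work surface. World frame = base frame: x ahead of the robot, y to its left, z up, the work surface at z = 0. Lengths are in m, angles in rad, forces in N, time in s.
With the tool pointing down it reaches from about 0.3 to 0.875 m from the base axis. Payload 6.4 kg.
Tool frame: the origin (TCP) lies between the finger pads; the fingertips stand ctrl.tip_extent ahead of it and the grasp point (between the pads) is the TCP (ctrl.tip_extent is the distance from the TCP to the fingertips, in m); z points along the fingers, y is the line along which they close (so a half turn about z gives the same grasp; the last joint's range is limited). The gripper opens to 85 mm and grips with 20 to 120 N. Pads are 22 mm wide; open, the fingers measure 114 mm over their backs; the gripper's body (76 mm by 85 mm) begins 54 mm behind the grasp point. The pads swing forward as they close: fully open they stand 13 mm farther back than shut.
Start: joints at [-1.37, 0.181, 1.607, -0, 1.354, -0.206], TCP at [0.228, -0.528, 0.25] pointing down, gripper open.
Joint ranges: [-2.99, 2.99], [-0.89, 2.07], [0.3, 2.58], [-1.14, 4.28], [0, 2.63], [-3.12, 3.12]. Speed limits (rad/s): [2.57, 2.57, 3.01, 3.14, 3.14, 3.14].

INTERFACE

Orientations are given as a unit quaternion [w, x, y, z].
In Python, from bench import ctrl gives the robot as it stands.
- The arm moves only by the tool send_rows, never from a script. Its arguments are lists of equal length, an entry for each row: "dr": the turn, a rotation vector about the tool's x, y, z in units of 6 degrees (1.0 is 6 degrees), a list of three; "xyz": the shift along the tool's x, y, z in cm, a list of three; "jaw": the opening in per cent of the stroke, from 0 (shut) to 100 (fully open). In form: {"dr": [[wx, wy, wz], ...], "xyz": [[dx, dy, dz], ...], "jaw": [jaw, ...]}. A call has exactly 8 rows; each row is the pose to reach, as a shift and turn from the pose commanded when the call began, along the tool's axes at that moment; what a row does not reach only later rows make up. A row lasts 1/8 s, in which the tool goes at most 62.5 mm and 10.7 degrees, less where a joint would pass 70% of its speed; a pose out of reach is approached as far as the arm can. A call with a gripper value outside its range is refused whole. The fingers move at their own pace and stop on an object; the grip force is fixed at half the most. Time passes only in rows, so rows that repeat a pose let the fingers close, or fill a call up. It gives the time, the measured TCP pose, the force, the opening and the grip force at its end, in the units of the state.
- ctrl.get_obs(): the state, without advancing time (a new reading comes with each control period).
- ctrl.camera(name): name is "scene" or "top" or "wrist"; returns the picture (420x560x3 uint8, red, green, blue); there is no depth.
- ctrl.calibration(name): a dict with "camera_matrix" (3x3 intrinsics, pixels), "world_from_camera" (4x4, takes a point from camera to world coordinates). Camera axes: x right, y up, looking along -z (the intrinsics and any distortion apply to the point x, -y, -z); pixel columns grow to the right and rows downward; lengths in m; the calibration is good to about 2 mm. A picture is of the moment at which its call begins: read the wrist's pose just before it. calibration takes no time and is no camera call; for the wrist camera it gives the pose at the moment of the call.
- ctrl.hand_in(): hands the job in; it is judged then, once.
The state is a dict: "time_s": time; "q": joint angles; "dq": joint speeds; "joint_efforts": joint torques, N m; "eef_pos": TCP position; "eef_rot": TCP orientation; "wrist_force": force on the tool from outside, world axes, zero at the start; "torque": the same for the moment, N m; "opening": opening from 0.0 (shut) to 1.0 (fully open); "grasp_force": force on a finger pad.
Only numpy, scipy, OpenCV 4.12 (cv2) and the standard library are available. Lean on these libraries where they do the work, as an engineer would, in place of code of your own. Each camera call takes 0.05 s, during which the arm holds its last target. There are 200 camera calls.

## Working session

There is one attempt and no reset: what is moved stays moved. The work goes in short steps, Python scripts to look and compute and a tool call to move; the robot and the scene stay as the last step left them, time stands still between calls to the robot, and variables do not carry over. Pictures are saved under pics/ and viewed, at most 10 in all, crops included, and the job is handed in when it is done.

Besides the shell and the picture viewer there is one more tool, called after "Call:" as name(argument=value, ...) on one line, values as JSON. send_rows: Moves the arm, as the interface text tells. Its arguments: {"type":"object","properties":{"dr":{"type":"array","items":{"type":"array","items":{"type":"number"}}},"xyz":{"type":"array","items":{"type":"array","items":{"type":"number"}}},"jaw":{"type":"array","items":{"type":"number"}}},"required":["dr","xyz","jaw"]}

```bash
mkdir -p pics
python3 - <<'E'
from bench import ctrl
import cv2
for n in ("top","scene"):
    im=ctrl.camera(n); cv2.imwrite(f"pics/{n}0.png",im[:,:,::-1])
    c=ctrl.calibration(n); print(n,c)
o=ctrl.get_obs(); print(o["time_s"],o["eef_pos"],o["eef_rot"],o["wrist_force"],ctrl.tip_extent)
E
```

```text
top {'camera_matrix': array([[514.57437138,   0.        , 278.67837077],
       [  0.        , 514.57437138, 206.28806643],
       [  0.        ,   0.        ,   1.        ]]), 'world_from_camera': array([[-0.00929292,  0.99711453, -0.07534087,  0.32897266],
       [-0.99992755, -0.00984274, -0.00692975,  0.02982555],
       [-0.00765131,  0.07527101,  0.99713376,  1.64574846],
       [ 0.        ,  0.        ,  0.        ,  1.        ]])}
scene {'camera_matrix': array([[417.55714011,   0.        , 280.33276375],
       [  0.        , 417.55714011, 211.37878809],
       [  0.        ,   0.        ,   1.        ]]), 'world_from_camera': array([[-0.29576971, -0.65618843,  0.69421684,  1.3024455 ],
       [ 0.95520256, -0.19523971,  0.22241745,  0.29192996],
       [-0.01040906,  0.72890205,  0.68453886,  0.92430616],
       [ 0.        ,  0.        ,  0.        ,  1.        ]])}
0.1 [ 0.22744102 -0.52759601  0.24949039] [-7.84756693e-04  9.79387790e-01  2.01987475e-01  1.85344901e-05] [-0.59834749  0.90569437  0.65879793] 0.019
```

View pics/top0.png

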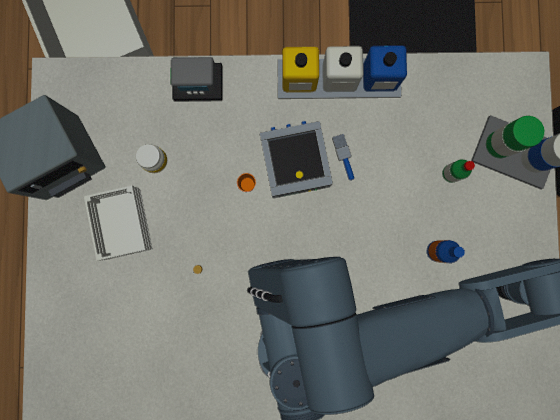

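View pics/scene0.png

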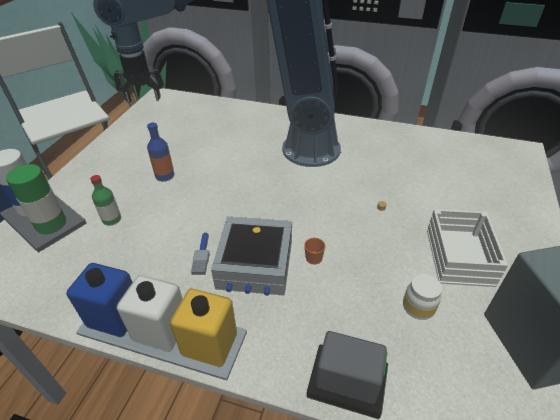

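```bash
cat > h.py <<'E'
import numpy as np, cv2
from scipy.spatial.transform import Rotation as R
from bench import ctrl
def ray(n,uv,z,c=None):
    c=c or ctrl.calibration(n); K=c["camera_matrix"]; T=c["world_from_camera"]
    d=np.linalg.solve(K,[uv[0],uv[1],1.]); d=T[:3,:3]@[d[0],-d[1],-d[2]]
    p=T[:3,3]; return p+d*(z-p[2])/d[2]
def proj(n,P,c=None):
    c=c or ctrl.calibration(n); K=c["camera_matrix"]; T=c["world_from_camera"]
    q=T[:3,:3].T@(np.asarray(P)-T[:3,3]); q=K@[q[0],-q[1],-q[2]]; return q[:2]/q[2]
E
python3 - <<'E'
import cv2
im=cv2.imread("pics/top0.png")[110:210,225:365]
a=cv2.resize(im,None,fx=5.6,fy=5.6,interpolation=cv2.INTER_CUBIC); cv2.imwrite("pics/crop.png",a)
E
```

```text
(no output)
```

View pics/crop.png

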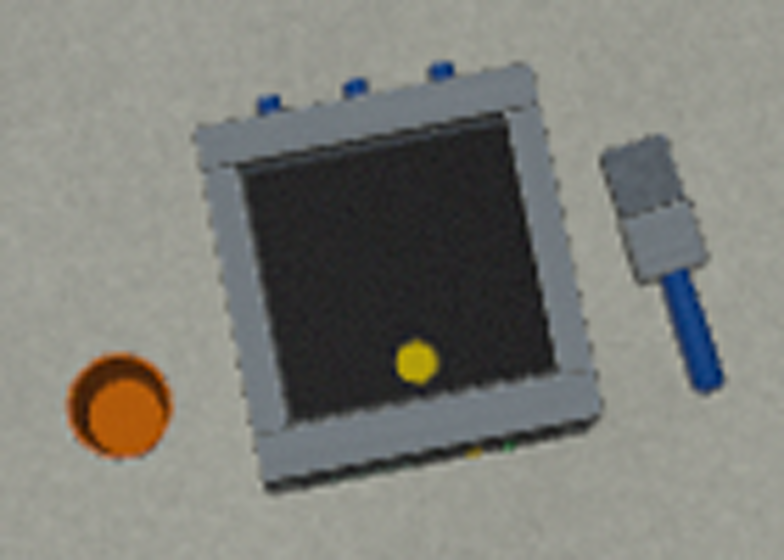

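```bash
cat >> h.py <<'E'
def unit():
    f=lambda p:((p[0]+.5)/5.6-.5+225,(p[1]+.5)/5.6-.5+110)
    P=np.array([ray("top",f(p),.085) for p in [(193,127),(536,62),(604,402),(265,486)]])
    return P,ray("top",f((417,362)),.085)
E
python3 - <<'E'
from h import *
P,pad=unit(); print(P.round(4),pad)
for i in range(4): print(np.linalg.norm(P[i]-P[i-1]))
c=P.mean(0); x=(P[0]+P[1]-P[2]-P[3])[:2]; y=(P[0]+P[3]-P[1]-P[2])[:2]
print("c",c,"yaw x",np.degrees(np.arctan2(x[1],x[0])),"yaw y",np.degrees(np.arctan2(y[1],y[0]))-90)
a=np.arctan2(x[1],x[0]); 
print("pad pred",c[:2]-.052*np.array([np.cos(a),np.sin(a)]))
o=ctrl.get_obs(); q=o["eef_rot"]; print(R.from_quat(np.roll(q,-1)).as_matrix().round(4))
print(ctrl.calibration("wrist")["world_from_camera"])
E
```

```text
[[ 0.6758  0.0989  0.085 ]
 [ 0.71   -0.0899  0.085 ]
 [ 0.5215 -0.1241  0.085 ]
 [ 0.4774  0.061   0.085 ]] [ 0.54449741 -0.02249053  0.085     ]
0.2020277374601218
0.1919088007259613
0.1915557418375634
0.1902436553448412
c [ 0.59617159 -0.01351383  0.085     ] yaw x 10.545821657333754 yaw y 11.821242160530872
pad pred [ 0.54504993 -0.02303096]
[[ 9.184e-01  3.956e-01 -3.000e-04]
 [ 3.956e-01 -9.184e-01  1.500e-03]
 [ 4.000e-04 -1.500e-03 -1.000e+00]]
[[ 0.39549577  0.87350577  0.2838499   0.29990924]
 [-0.91846513  0.37687802  0.11993647 -0.49610656]
 [-0.00221159 -0.3081406   0.95133826  0.37406055]
 [ 0.          0.          0.          1.        ]]
```

```bash
cat >> h.py <<'E'
a=np.radians(11); U=np.array([np.cos(a),np.sin(a),0]); V=np.array([-np.sin(a),np.cos(a),0]); C=np.array([.5962,-.0130,0])
def W(x,y,z): return C+x*U+y*V+np.array([0,0,z])   # unit -> world
def move(tgt,yaw_deg):  # tool-down target from present measured pose
    o=ctrl.get_obs(); p=o["eef_pos"]; M=R.from_quat(np.roll(o["eef_rot"],-1))
    y=np.radians(yaw_deg); x=[np.cos(y),np.sin(y),0]; G=R.from_matrix(np.array([x,np.cross([0,0,-1],x),[0,0,-1]]).T)
    print("t",o["time_s"],"pos",p.round(4),"F",o["wrist_force"].round(1),"open",o["opening"],"tip",ctrl.tip_extent)
    print(" xyz cm",(M.inv().apply(tgt-p)*100).round(2),"dr",((M.inv()*G).as_rotvec()/np.radians(6)).round(2))
E
python3 - <<'E'
from h import *
for n,uv in dict(det=(432,250),soft=(452,176),cup=(246,184)).items(): print(n,ray("top",uv,0))
move(W(-.052,0,.35),101)
E
```

```text
det [ 0.30912392 -0.44496502  0.        ]
soft [ 0.54542495 -0.51659158  0.        ]
cup [0.52631856 0.14580216 0.        ]
t 0.1 pos [ 0.2274 -0.5276  0.2495] F [-0.6  0.9  0.7] open 1.0009482266507779 tip 0.019
 xyz cm [ 49.15 -33.79  -9.98] dr [-1.000e-02 -1.000e-02 -1.295e+01]
```

Call:
send_rows(dr=[[0,0,0],[0,0,0],[0,0,-1.5],[0,0,-3],[0,0,-4.5],[0,0,-6],[0,0,-7.5],[0,0,-9]], xyz=[[0,0,-5],[0,0,-10],[4.5,-3.2,-10],[9,-6.4,-10],[13.5,-9.5,-10],[18,-12.5,-10],[23,-16,-10],[28,-19.5,-10]], jaw=[50,0,0,0,0,0,0,0])

```text
time_s: 1.1
eef_pos: [0.4081, -0.2364, 0.35]
eef_rot: [-0.0, 0.779, 0.626, 0.0]
wrist_force: [0.4, -0.5, 0.2]
opening: 0.001
grasp_force: 0.0
```

Run:
```python
from h import *
move(W(-.052,0,.25),101)
```

```text
t 1.1 pos [ 0.4081 -0.2364  0.35  ] F [ 0.4 -0.5  0.2] open 0.0014525960685278525 tip 0.019
 xyz cm [23.8   8.79 10.01] dr [-0.  -0.  -3.9]
```

Call:
send_rows(dr=[[0,0,-1],[0,0,-2],[0,0,-3],[0,0,-3.9],[0,0,-3.9],[0,0,-3.9],[0,0,-3.9],[0,0,-3.9]], xyz=[[5,1.8,0],[10,3.6,1],[15,5.5,4],[20,7.4,7],[23.8,8.8,10],[23.8,8.8,10],[23.8,8.8,10],[23.8,8.8,10]], jaw=[0,0,0,0,0,0,0,0])

```text
time_s: 2.1
eef_pos: [0.5459, -0.0265, 0.2515]
eef_rot: [0.001, 0.639, 0.77, 0.0]
wrist_force: [0.4, -0.6, 0.6]
opening: 0.003
grasp_force: 0.0
```

Run:
```python
from h import *
c=ctrl.calibration("wrist"); im=ctrl.camera("wrist"); cv2.imwrite("pics/w1.png",im[:,:,::-1])
print(proj("wrist",W(-.052,0,.085),c))
h=cv2.cvtColor(im,cv2.COLOR_RGB2HSV); m=cv2.inRange(h,(22,120,90),(34,255,255)); n,l,s,ce=cv2.connectedComponentsWithStats(m)
for i in range(1,n):
    if s[i,4]>40: print(s[i],ce[i],ray("wrist",ce[i],.085,c), "want",W(-.052,0,.085))
move(W(-.052,0,.115),101)
```

```text
[271.96907841 188.32141702]
[258 176  27  26 551] [270.676951   188.70054446] [ 0.54413236 -0.02345306  0.085     ] want [ 0.54515539 -0.02292207  0.085     ]
t 2.15 pos [ 0.5459 -0.0266  0.2515] F [-0.5  0.5 -0.2] open 0.0007910856794852761 tip 0.019
 xyz cm [ 0.39 -0.03 13.65] dr [ 0.02  0.01 -0.06]
```

View pics/w1.png

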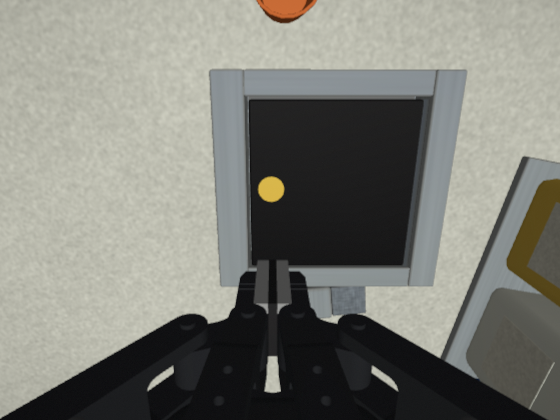

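Call:
send_rows(dr=[[0,0,0],[0,0,0],[0,0,0],[0,0,0],[0,0,0],[0,0,0],[0,0,0],[0,0,0]], xyz=[[0.3,0,4],[0.3,0,8],[0.3,0,11],[0.3,0,13],[0.3,0,14],[0.3,0,14.2],[0.3,0,14.2],[0.3,0,14.2]], jaw=[0,0,0,0,0,0,0,0])

```text
time_s: 3.15
eef_pos: [0.5458, -0.0226, 0.1093]
eef_rot: [0.001, 0.638, 0.77, 0.0]
wrist_force: [-0.8, -0.4, -0.2]
opening: -0.003
grasp_force: 0.0
```

Call:
send_rows(dr=[[0,0,0],[0,0,0],[0,0,0],[0,0,0],[0,0,0],[0,0,0],[0,0,0],[0,0,0]], xyz=[[0,0,0.3],[0,0,0.6],[0,0,0.8],[0,0,1],[0,0,1.1],[0,0,1.2],[0,0,1.3],[0,0,1.3]], jaw=[0,0,0,0,0,0,0,0])

```text
time_s: 4.15
eef_pos: [0.5457, -0.0225, 0.0964]
eef_rot: [0.0, 0.638, 0.77, 0.0]
wrist_force: [-1.4, 2.3, 10.7]
opening: 0.0
grasp_force: 4.9
```

Call:
send_rows(dr=[[0,0,0],[0,0,0],[0,0,0],[0,0,0],[0,0,0],[0,0,0],[0,0,0],[0,0,0]], xyz=[[0,0,-3],[0,0,-8],[0,0,-13],[0,0,-17.5],[0,0,-18],[0,0,-18],[0,0,-18],[0,0,-18]], jaw=[0,0,0,0,0,0,0,0])

```text
time_s: 5.15
eef_pos: [0.5443, -0.0223, 0.2736]
eef_rot: [-0.001, 0.638, 0.77, -0.001]
wrist_force: [0.5, -0.5, 0.5]
opening: 0.0
grasp_force: 0.0
```

Run:
```python
from h import *
c=ctrl.calibration("wrist"); im=ctrl.camera("wrist"); cv2.imwrite("pics/w2.png",im[:,:,::-1])
for s in (1,-1):
    print(proj("wrist",W(-.04,.036*s,.068),c))
    print(s); move(W(-.04,.036*s,.15),101)
```

```text
[286.37356372 145.35152478]
1
t 5.2 pos [ 0.5445 -0.0223  0.2739] F [-0.9 -0.3  0.7] open 6.873913634413259e-05 tip 0.019
 xyz cm [ 3.52  1.26 12.39] dr [-0.02 -0.01 -0.05]
[285.86482004 218.24524705]
-1
t 5.2 pos [ 0.5445 -0.0223  0.2739] F [-0.9 -0.3  0.7] open 6.873913634413259e-05 tip 0.019
 xyz cm [-3.68  1.3  12.38] dr [-0.02 -0.01 -0.05]
```

View pics/w2.png

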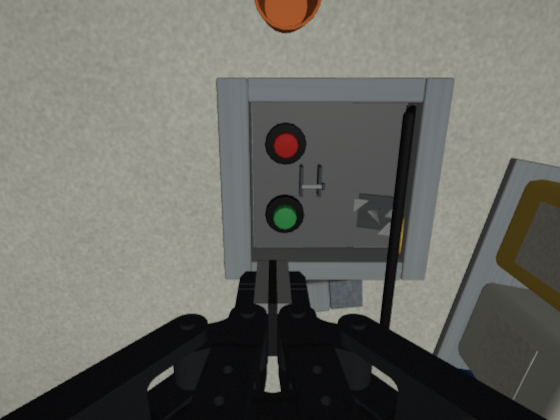

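Call:
send_rows(dr=[[-0.5,0,0],[-1,0,0],[-1,0,0],[-1,0,0],[-1,0,0],[-1,0,0],[-1,0,0],[-1,0,0]], xyz=[[-2,0.4,0],[-3.7,0.8,2],[-3.7,0.8,6],[-3.7,0.8,10],[-3.7,0.8,14],[-3.7,0.8,17],[-3.7,0.8,18],[-3.7,0.8,18]], jaw=[0,0,0,0,0,0,0,0])

```text
time_s: 6.2
eef_pos: [0.5596, -0.0572, 0.0949]
eef_rot: [0.033, 0.637, 0.769, 0.04]
wrist_force: [-0.0, 0.6, 1.0]
opening: -0.003
grasp_force: 0.0
```

Run:
```python
from h import *
move(W(-.04,-.036,.087),101)
cv2.imwrite("pics/w3.png",ctrl.camera("wrist")[:,:,::-1])
```

```text
t 6.2 pos [ 0.5596 -0.0572  0.0949] F [-0.   0.6  1. ] open -0.0034909099053954127 tip 0.019
 xyz cm [0.04 0.35 0.84] dr [ 0.99 -0.   -0.05]
```

View pics/w3.png

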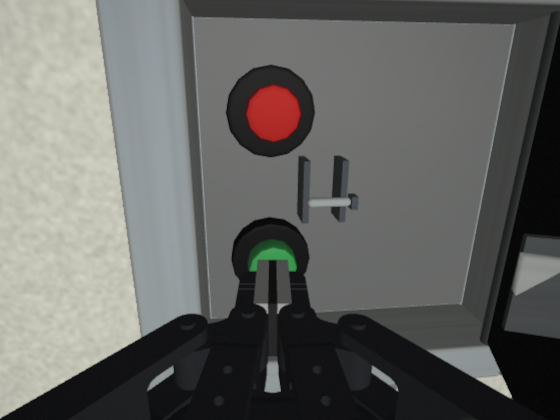

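Call:
send_rows(dr=[[0,0,0],[0,0,0],[0,0,0],[0,0,0],[0,0,0],[0,0,0],[0,0,0],[0,0,0]], xyz=[[0,0,0.4],[0,0,0.7],[0,0,0.9],[0,0,1.1],[0,0,1.3],[0,0,1.4],[0,0,1.45],[0,0,1.45]], jaw=[0,0,0,0,0,0,0,0])

```text
time_s: 7.25
eef_pos: [0.5612, -0.0572, 0.0813]
eef_rot: [0.033, 0.637, 0.769, 0.04]
wrist_force: [-3.6, -1.4, 8.1]
opening: -0.003
grasp_force: 3.9
```

Call:
send_rows(dr=[[0,0,0],[0,0,0],[0,0,0],[0,0,0],[0,0,0],[0,0,0],[0,0,0],[0,0,0]], xyz=[[0,0,0.1],[0,0,0.2],[0,0,0.2],[0,0,0.2],[0,0,0.2],[0,0,0.2],[0,0,0.2],[0,0,0.2]], jaw=[0,0,0,0,0,0,0,0])

```text
time_s: 8.25
eef_pos: [0.5614, -0.0572, 0.0809]
eef_rot: [0.033, 0.637, 0.769, 0.04]
wrist_force: [-11.7, -0.8, 22.8]
opening: 0.0
grasp_force: 11.2
```

Run:
```python
from h import *
o=ctrl.get_obs(); print(o["wrist_force"])
im=ctrl.camera("wrist")[200:320,200:350]; cv2.imwrite("pics/w4.png",cv2.resize(im[:,:,::-1],None,fx=4,fy=4,interpolation=cv2.INTER_CUBIC))
```

```text
[-11.65745888  -0.84877831  22.75417304]
```

View pics/w4.png

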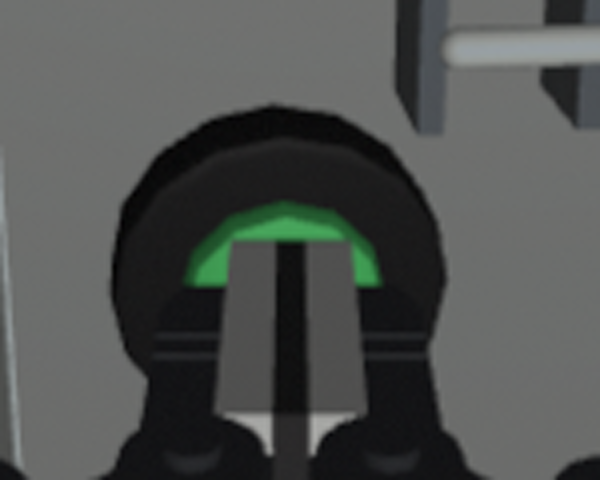

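Call:
send_rows(dr=[[0,0,0],[0,0,0],[0,0,0],[0,0,0],[0.5,0,0],[1,0,0],[1,0,0],[1,0,0]], xyz=[[0,0,-3],[0,0,-8],[0,0,-14],[0,0,-20],[0,0,-21],[0,0,-21],[0,0,-21],[0,0,-21]], jaw=[0,0,0,0,0,0,0,0])

```text
time_s: 9.3
eef_pos: [0.5397, -0.0608, 0.287]
eef_rot: [-0.0, 0.638, 0.77, 0.0]
wrist_force: [0.4, 0.3, 0.0]
opening: 0.003
grasp_force: 0.0
```

Run:
```python
from h import *
move(W(.11,0,.21),101)
```

```text
t 9.3 pos [ 0.5397 -0.0608  0.287 ] F [0.4 0.3 0. ] open 0.0028022698076129063 tip 0.019
 xyz cm [ 3.69 17.44  7.7 ] dr [-0.   -0.01 -0.05]
```

Call:
send_rows(dr=[[0,0,0],[0,0,0],[0,0,0],[0,0,0],[0,0,0],[0,0,0],[0,0,0],[0,0,0]], xyz=[[1,4,0],[2,9,0],[3,14,0],[3.7,17.5,0],[3.7,17.5,3],[3.7,17.5,6],[3.7,17.5,7.6],[3.7,17.5,7.6]], jaw=[0,0,0,0,0,0,0,0])

```text
time_s: 10.3
eef_pos: [0.7041, 0.0078, 0.2101]
eef_rot: [-0.001, 0.638, 0.77, -0.001]
wrist_force: [0.1, 0.4, 0.9]
opening: 0.002
grasp_force: 0.0
```

Run:
```python
from h import *
for d,h in [(.03,.107),(.05,.097),(.068,.082),(.083,.065),(.094,.045),(.108,.023),(.122,.006),(.122,-.009)]: move(W(.07-d,0,.104+h),101)
```

```text
t 10.3 pos [0.7041 0.0078 0.2101] F [0.1 0.4 0.9] open 0.0021461441491852098 tip 0.019
 xyz cm [-0.02 -6.99 -0.07] dr [-0.03 -0.01 -0.05]
t 10.3 pos [0.7041 0.0078 0.2101] F [0.1 0.4 0.9] open 0.0021461441491852098 tip 0.019
 xyz cm [-0.03 -8.99  0.93] dr [-0.03 -0.01 -0.05]
t 10.3 pos [0.7041 0.0078 0.2101] F [0.1 0.4 0.9] open 0.0021461441491852098 tip 0.019
 xyz cm [ -0.05 -10.78   2.44] dr [-0.03 -0.01 -0.05]
t 10.3 pos [0.7041 0.0078 0.2101] F [0.1 0.4 0.9] open 0.0021461441491852098 tip 0.019
 xyz cm [ -0.06 -12.28   4.14] dr [-0.03 -0.01 -0.05]
t 10.3 pos [0.7041 0.0078 0.2101] F [0.1 0.4 0.9] open 0.0021461441491852098 tip 0.019
 xyz cm [ -0.06 -13.37   6.14] dr [-0.03 -0.01 -0.05]
t 10.3 pos [0.7041 0.0078 0.2101] F [0.1 0.4 0.9] open 0.0021461441491852098 tip 0.019
 xyz cm [ -0.07 -14.77   8.35] dr [-0.03 -0.01 -0.05]
t 10.3 pos [0.7041 0.0078 0.2101] F [0.1 0.4 0.9] open 0.0021461441491852098 tip 0.019
 xyz cm [ -0.08 -16.16  10.05] dr [-0.03 -0.01 -0.05]
t 10.3 pos [0.7041 0.0078 0.2101] F [0.1 0.4 0.9] open 0.0021461441491852098 tip 0.019
 xyz cm [ -0.09 -16.16  11.55] dr [-0.03 -0.01 -0.05]
```

Call:
send_rows(dr=[[0,0,0],[0,0,0],[0,0,0],[0,0,0],[0,0,0],[0,0,0],[0,0,0],[0,0,0]], xyz=[[0,-3.5,0],[0,-6,0],[0,-7,0],[0,-8,0.4],[0,-9,0.9],[0,-10,1.7],[0,-10.8,2.4],[0,-11.5,3.3]], jaw=[0,0,0,0,0,0,0,0])

```text
time_s: 11.3
eef_pos: [0.5916, -0.0136, 0.1782]
eef_rot: [-0.0, 0.638, 0.77, 0.0]
wrist_force: [-0.1, 0.4, 2.5]
opening: 0.0
grasp_force: 0.9
```

Call:
send_rows(dr=[[0,0,0],[0,0,0],[0,0,0],[0,0,0],[0,0,0],[0,0,0],[0,0,0],[0,0,0]], xyz=[[0,-0.8,0.8],[0,-1.4,1.8],[0,-1.9,2.8],[0,-2.6,3.9],[0,-3.3,5],[0,-4,6],[0,-4.7,6.8],[0,-4.7,7]], jaw=[0,0,0,0,0,0,0,0])

```text
time_s: 12.3
eef_pos: [0.5444, -0.0223, 0.1078]
eef_rot: [-0.001, 0.638, 0.77, -0.001]
wrist_force: [-1.3, -0.3, 2.3]
opening: -0.0
grasp_force: 1.0
```

Run:
```python
from h import *
move(W(-.052,0,.095),101)
cv2.imwrite("pics/w5.png",ctrl.camera("wrist")[:,:,::-1])
```

```text
t 12.3 pos [ 0.5444 -0.0223  0.1078] F [-1.3 -0.3  2.3] open -7.203720348918419e-05 tip 0.019
 xyz cm [-0.08  0.06  1.28] dr [-0.03 -0.01 -0.05]
```

View pics/w5.png

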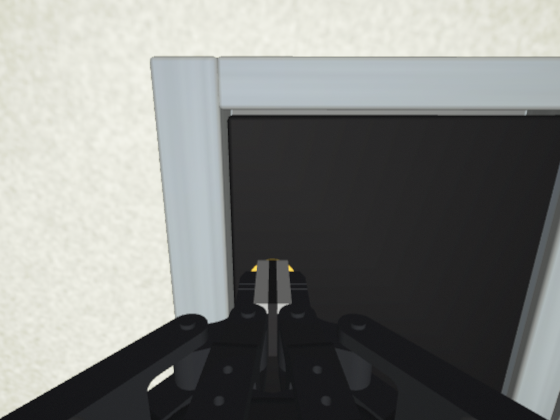

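The tip sits on the yellow pad (about 272,268) with the flap nearly flush; now I press it to the stop.

Call:
send_rows(dr=[[0,0,0],[0,0,0],[0,0,0],[0,0,0],[0,0,0],[0,0,0],[0,0,0],[0,0,0]], xyz=[[0,0,0.3],[0,0,0.6],[0,0,0.8],[0,0,1],[0,0,1.1],[0,0,1.2],[0,0,1.25],[0,0,1.25]], jaw=[0,0,0,0,0,0,0,0])

```text
time_s: 13.35
eef_pos: [0.5461, -0.0222, 0.0966]
eef_rot: [0.0, 0.638, 0.77, 0.0]
wrist_force: [-2.7, -0.8, 4.5]
opening: -0.0
grasp_force: 2.6
```

Call:
send_rows(dr=[[0,0,0],[0,0,0],[0,0,0],[0,0,0],[0,0,0],[0,0,0],[0,0,0],[0,0,0]], xyz=[[0,0,0.05],[0,0,0.1],[0,0,0.1],[0,0,0.1],[0,0,0.1],[0,0,0.1],[0,0,0.1],[0,0,0.1]], jaw=[0,0,0,0,0,0,0,0])

```text
time_s: 14.35
eef_pos: [0.5461, -0.0223, 0.0964]
eef_rot: [0.0, 0.638, 0.77, 0.0]
wrist_force: [-4.5, 1.8, 11.1]
opening: 0.002
grasp_force: 5.7
```

Call:
send_rows(dr=[[0,0,0],[0,0,0],[0,0,0],[0,0,0],[0,0,0],[0,0,0],[0,0,0],[0,0,0]], xyz=[[0,0,-1],[0,0,-4],[0,0,-9],[0,0,-14],[0,0,-18],[0,0,-18],[0,0,-18],[0,0,-18]], jaw=[0,0,0,0,0,0,0,0])

```text
time_s: 15.35
eef_pos: [0.545, -0.0221, 0.2735]
eef_rot: [-0.001, 0.638, 0.77, -0.001]
wrist_force: [-1.2, -0.3, -0.3]
opening: 0.003
grasp_force: 0.0
```

Run:
```python
from h import *
cv2.imwrite("pics/w6.png",ctrl.camera("wrist")[:,:,::-1])
```

```text
(no output)
```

View pics/w6.png

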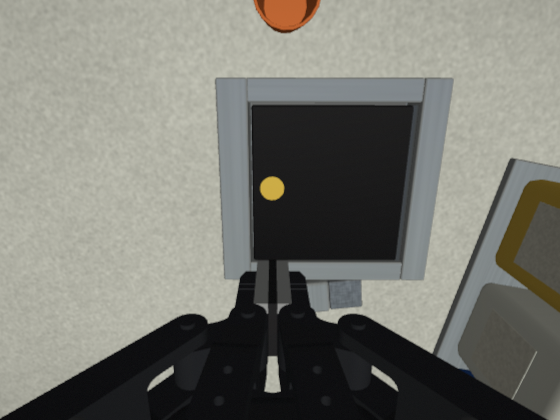

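The flap is latched flush, with the yellow pad at (272,188). The hand is clear, and the cup and brush are where they were.

```bash
python3 -c "
from bench import ctrl
print(ctrl.hand_in())"
```

```text
the job is handed in; nothing more can be done
None
```

I popped the flap open, pushed the green button fully in without touching the red one, then closed the flap until it latched flush; the hand is clear and I handed the job in at about 15 s (the hand-in gave no verdict).

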